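Put three bench parts back in their own trays

TASK

Three parts beside the microscope stand in each other's trays: move them so that the round eyepiece stands in the middle of the round tray, the square heat sink in the middle of the square tray, and the transformer in the middle of the oblong tray, lengthwise along it, all upright. Park one part on the empty black foam block on the way. Set the parts down without dropping them, never let one touch the bare bench, and leave the solder spool and the jar where they stand.

Things in the scene. Friction and masses are not known exactly. Their poses are not given: they have to be found in the camera images.
- eyepiece_mid (a point): Microscope eyepiece, loose, black, standing upright: a round barrel 38 mm in diameter and 46 mm high, flaring to 42 mm in its top 9 mm, a pale lens on top. The point is its centre, 23 mm above its underside; z up along its axis. About 0.12 kg. At the start it stands in the oblong tray, up to 7 mm off its middle each way.
- heatsink_mid (a point): Heat sink, loose, bare aluminium: 42 x 42 mm and 42 mm high, a base plate 8 mm thick with five upright fins that run along its x. The point is its centre, 21 mm above its underside; x and y are square to its sides, z up. It can be gripped across either pair of sides. About 0.11 kg. At the start it stands in the round tray, at any yaw, up to 7 mm off its middle each way.
- transformer_mid (a point): Small transformer, loose: an oblong block of dark steel laminations with a copper winding in its middle, 62 mm (its x) x 32 mm (its y) and 44 mm high. The point is its centre, 22 mm above its underside; z up. Grip it across its 32 mm width. About 0.3 kg. At the start it stands in the square tray, at any yaw, up to 7 mm off its middle each way.
- tray_round_floor (a point): Round blue plastic tray, fixed to the bench: 94 mm outside and 88 mm inside diameter, rim 3 mm thick and 8 mm above the bench. The point is the middle of its inner floor, 3 mm above the bench. The eyepiece belongs here.
- tray_square_floor (a point): Square blue plastic tray, fixed to the bench: 90 x 90 mm outside, 84 x 84 mm inside, rim 8 mm above the bench. The point is the middle of its inner floor, 3 mm above the bench; x and y along its sides. The heat sink belongs here, at any yaw.
- tray_oblong_floor (a point): Oblong blue plastic tray, fixed to the bench: 106 mm (its x) x 66 mm (its y) outside, 100 x 60 mm inside, rim 8 mm above the bench. The point is the middle of its inner floor, 3 mm above the bench. The transformer belongs here, its long side along the tray's long side, either way round.
- foam_top (a point): Foam block, black, stiff, without a rim, fixed to the bench: 78 x 78 mm and 12 mm high, empty at the start. The point is the middle of its flat top, 12 mm above the bench; x and y along its sides. The parking place.
- spool_mid (a point): Bystander: grey solder spool standing on end, 54 mm in diameter, 40 mm high; the point is its centre, 20 mm above the bench. Loose: leave it in place.
- jar_mid (a point): Bystander: small amber jar with a white cap, 44 mm in diameter, 55 mm high; the point is its centre, 27 mm above the bench. Loose: leave it in place.
- table: The pale bench top, at z = 0: the parts must not touch it. The four places and the two bystanders stand on it in two rows of three, in any order, at least 130 mm from centre to centre; nothing between them is higher than 60 mm.
Things that resemble listed ones, but are neither listed nor needed, are in the scene too. Leave any blue look-alike of the part that bears heatsink_mid alone. Leave any blue look-alike of the part that bears transformer_mid alone.

How it is judged:
On the way:
1. one of the three parts is parked on the foam block: released and at rest there, its centre within 35 mm of the block's middle (((horizontal distance between eyepiece_mid and foam_top below 0.035 m and contact force between eyepiece and foam above 0.1 N and contact force between the fingers and eyepiece below 0.05 N and linear speed of eyepiece below 0.03 m/s) or (horizontal distance between heatsink_mid and foam_top below 0.035 m and contact force between heatsink and foam above 0.1 N and contact force between the fingers and heatsink below 0.05 N and linear speed of heatsink below 0.03 m/s) or (horizontal distance between transformer_mid and foam_top below 0.035 m and contact force between transformer and foam above 0.1 N and contact force between the fingers and transformer below 0.05 N and linear speed of transformer below 0.03 m/s))), for 0.2 s.
At the end, for the whole second after the job is handed in: Eyepiece in the round tray, heat sink in the square one, transformer in the oblong one: each on the tray floor (within 5 mm), within 14 mm of its middle, upright within 0.15 rad, released, at rest; the transformer within 0.26 rad of lengthwise (horizontal distance between eyepiece_mid and tray_round_floor below 0.014 m and z of eyepiece_mid in the frame of tray_round_floor below 0.028 m and angle between each of eyepiece_mid, heatsink_mid, transformer_mid's own z axis and vertical below 0.15 rad and linear speed of each of eyepiece, heatsink, transformer below 0.02 m/s and contact force between the fingers and eyepiece below 0.05 N and horizontal distance between heatsink_mid and tray_square_floor below 0.014 m and z of heatsink_mid in the frame of tray_square_floor below 0.026 m and contact force between the fingers and heatsink below 0.05 N and horizontal distance between transformer_mid and tray_oblong_floor below 0.014 m and z of transformer_mid in the frame of tray_oblong_floor below 0.027 m and contact force between the fingers and transformer below 0.05 N and angle between the x axis of transformer_mid and the x axis of tray_oblong_floor, either way round below 0.26 rad); the robot touches nothing.
It fails at once if a part touches the bare bench (contact force between any of eyepiece, heatsink, transformer and table above 0.1 N).
It fails at once if a part is dropped or thrown: faster than 0.5 m/s while not gripped ((linear speed of eyepiece above 0.5 m/s and contact force between the fingers and eyepiece below 0.05 N) or (linear speed of heatsink above 0.5 m/s and contact force between the fingers and heatsink below 0.05 N) or (linear speed of transformer above 0.5 m/s and contact force between the fingers and transformer below 0.05 N)).
It fails at once if the solder spool or the jar is moved more than 25 mm (distance of any of spool_mid, jar_mid from where it was at the start of the episode above 0.025 m).
It also fails if it takes over 93 s, if anything falls off the work surface, if the arm or the gripper's body presses on something with over 40 N, if the wrist force passes 120 N, or if a joint passes its speed limit or range.

ROBOT

A 6-joint arm with a two-finger parallel gripper is mounted at the origin on the work surface. World frame = base frame: x ahead of the robot, y to its left, z up, the work surface at z = 0. Lengths are in m, angles in rad, forces in N, time in s.
With the tool pointing down it reaches from about 0.35 to 0.775 m from the base axis. Payload 7.3 kg.
Tool frame: the origin (TCP) lies at the very end of the fingers, on their centre line; the grasp point (between the pads) lies 19 mm behind it; z points along the fingers, y is the line along which they close (so a half turn about z gives the same grasp; the last joint's range is limited). The gripper opens to 92 mm and grips with 3 to 60 N. Pads are 19 mm wide; open, the fingers measure 130 mm over their backs; the gripper's body (75 mm by 190 mm) begins 47 mm behind the grasp point.
Start: joints at [-1.452, 0.342, 1.524, -0, 1.275, -0.146], TCP at [0.137, -0.507, 0.227] pointing down, gripper open.
Joint ranges: [-2.53, 2.53], [-0.77, 2.02], [0.04, 2.7], [-1, 4.14], [0.28, 2.66], [-3.11, 3.11]. Speed limits (rad/s): [2.57, 2.57, 3.14, 3.14, 3.14, 3.14].

INTERFACE

Orientations are given as [roll, pitch, yaw] about the fixed x, y, z axes, in that order (R = Rz(yaw) Ry(pitch) Rx(roll)).
In Python, from cell import robot gives the robot as it stands.
- The arm moves only by the tool apply_moves, never from a script. Its argument "motion" is text: rows parted by semicolons, each of 7 numbers parted by spaces: the opening in per cent of the stroke, from 0 (shut) to 100 (fully open), then the shift along the tool's x, y, z in cm, then the turn, a rotation vector about the tool's x, y, z in rad. A call has 1 to 20 rows; each row shifts and turns the commanded pose from where the row before left it, along the tool's axes as they then stand; what a row does not reach is not made up. A row lasts 1/8 s, in which the tool goes at most 62.5 mm and 10.7 degrees, less where a joint would pass 70% of its speed; a pose out of reach is approached as far as the arm can. A call with a gripper value outside its range is refused whole. The fingers move at their own pace and stop on an object; "force" is the grip in N (left out, the last holds). Time passes only in rows, so rows that do not move let the fingers close. It gives the time, the measured TCP pose, the force, the opening and the grip force at its end, in the units of the state.
- robot.observe(): the state, without advancing time (a new reading comes with each control period).
- robot.read_camera(name): name is "side" or "top" or "wrist"; returns a dict with "img" (420x560x3 uint8, red, green, blue), "fovy" (degrees; the focal length in pixels is half the picture's height over the tangent of half this angle, whatever the lens; pixels are square), "cx", "cy" (the principal point, pixels), "R" (3x3) and "t" (3): a world point X has camera coordinates R X + t; the wrist camera has in their place "hand_eye" (4x4, takes a point from camera to tool coordinates, whose origin is the TCP and whose axes are the flange's). Camera axes: x right, y down, z forward; pixel columns grow to the right and rows downward; lengths in m; the calibration is good to about 2 mm. A picture is of the moment at which its call begins: read the wrist's pose just before it. There is no depth.
- robot.hand_in(): hands the job in; it is judged then, once.
Trained networks look in a picture, given as the dict that the camera call returned (one of the last four; its "shot" number tells which), for a name from the list of things; names that differ only in an ending like _2 or _b are one class to them, and where a whole thing is asked for, a point or a joint stands for the part that bears it (a point fixed in the world has none). Each returns a list of dicts, best first, with "score" (0 to 1); they miss things now and then, are a little off and sometimes report something else, mostly with a low value. They report only what shows in the picture. A call takes as long as a camera call. They do not tell look-alikes from the thing itself.
- robot.search_frame(target, picture): "centre" ([x, y, z] in m, in world coordinates, good to about 4 mm: the middle of the surface that is visible of it).
- robot.trace(target, picture): "pixels" (420x560 bool, what is visible of it).
The state is a dict: "time": time; "qpos": joint angles; "qvel": joint speeds; "joint_efforts": joint torques, N m; "tool_pos": TCP position; "tool_rot": TCP orientation; "contact_force": force on the tool from outside, world axes, zero at the start; "torque": the same for the moment, N m; "opening": finger opening in m; "grip_force": force on a finger pad.
Only numpy, scipy, OpenCV 4.12 (cv2) and the standard library are available. Lean on these libraries where they do the work, as an engineer would, in place of code of your own. Each camera call takes 0.05 s, during which the arm holds its last target. There are 200 camera calls.

## Working session

There is one attempt and no reset: what is moved stays moved. The work goes in short steps, Python scripts to look and compute and a tool call to move; the robot and the scene stay as the last step left them, time stands still between calls to the robot, and variables do not carry over. Pictures are saved under pics/ and viewed, at most 14 in all, crops included, and the job is handed in when it is done.

Besides the shell and the picture viewer there is one more tool, called after "Emit:" as name(argument=value, ...), one argument or row to a line, values as JSON. apply_moves: Moves the arm, as the interface text tells. Its arguments: {"type":"object","properties":{"motion":{"type":"string"},"force":{"type":"number"}},"required":["motion"]}

```bash
mkdir -p pics; ls; python3 - <<'E'
from cell import robot
import cv2
for n in ["top","side"]:
    p=robot.read_camera(n); cv2.imwrite(f"pics/{n}0.png",p["img"][:,:,::-1])
    print(n,p["fovy"],p["R"],p["t"])
    for k in ["eyepiece_mid","heatsink_mid","transformer_mid","tray_round_floor","tray_square_floor","tray_oblong_floor","foam_top","spool_mid","jar_mid"]:
        print(k,[([round(float(v),3) for v in d["centre"]],round(float(d["score"]),2)) for d in robot.search_frame(k,p)[:3]])
print(robot.observe())
E
```

```text
pics
top 45.850335460764846 [[ 0.00593929 -0.99991813  0.01133396]
 [-0.98531022 -0.00778622 -0.17059646]
 [ 0.17067075 -0.01015425 -0.98527579]] [-0.06283879  0.51744415  1.00576158]
eyepiece_mid [([0.641, 0.246, 0.051], 0.86)]
heatsink_mid [([0.472, 0.235, 0.04], 0.9)]
transformer_mid [([0.455, -0.233, 0.049], 0.97), ([0.454, -0.343, 0.046], 0.75)]
tray_round_floor [([0.48, 0.225, -0.003], 0.83)]
tray_square_floor [([0.46, -0.219, 0.003], 0.6), ([0.626, -0.229, 0.039], 0.37)]
tray_oblong_floor [([0.636, 0.231, 0.005], 0.89), ([0.481, 0.223, 0.003], 0.7), ([0.469, 0.234, 0.038], 0.67)]
foam_top [([0.639, 0.0, 0.012], 0.61)]
spool_mid []
jar_mid [([0.458, 0.018, 0.055], 0.86)]
side 53.15372635662658 [[-0.9523738  -0.30449223  0.01638962]
 [-0.17230748  0.49303206 -0.85277754]
 [ 0.25158353 -0.81498704 -0.5220171 ]] [0.47531372 0.1515089  0.77759794]
eyepiece_mid [([0.644, 0.256, 0.041], 0.64)]
heatsink_mid [([0.473, 0.243, 0.037], 0.91), ([0.344, 0.172, 0.039], 0.81)]
transformer_mid [([0.458, -0.206, 0.037], 0.78), ([0.448, -0.336, 0.035], 0.66)]
tray_round_floor [([0.642, 0.259, 0.
[... 243 characters left out ...]
': 1.0, 'qpos': array([-1.45202352e+00,  3.41984027e-01,  1.52410234e+00,  1.80801017e-05,
        1.27541208e+00, -1.46021409e-01]), 'qvel': array([ 3.69451638e-04, -4.54900961e-04, -1.80953583e-04,  7.95537122e-05,
        2.89438247e-04, -1.02976299e-03]), 'joint_efforts': array([-4.41935626e-04, -4.31140924e+01, -2.44478559e+01,  7.18981423e-02,
        4.83576790e-02, -3.72734121e-05]), 'tool_pos': array([ 0.13741587, -0.50671235,  0.22674799]), 'tool_rot': array([ 3.14149693e+00, -3.40640392e-06,  2.64788952e-01]), 'contact_force': array([-0.7729734 ,  0.05176774,  0.14240718]), 'torque': array([-0.00692162, -0.02115223,  0.06769949]), 'grip_force': 0.0, 'opening': 0.09167458715714732}
```

View pics/top0.png

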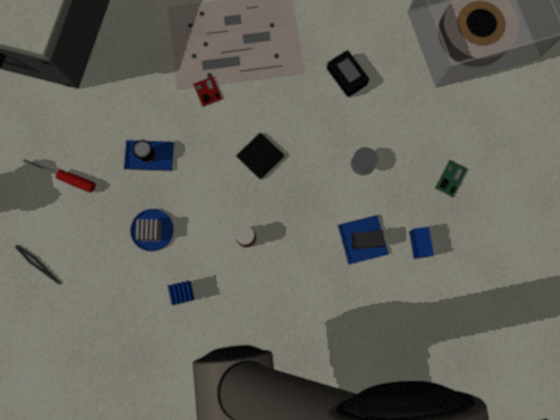

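View pics/side0.png

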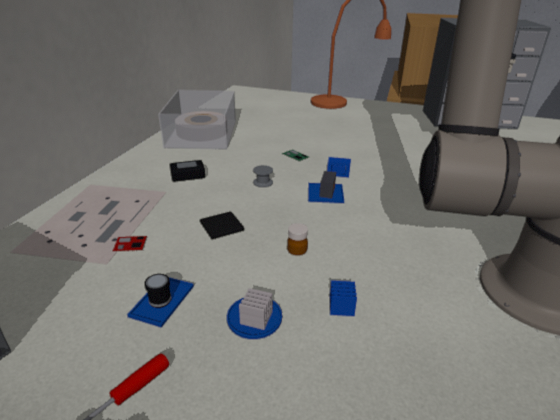

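The top view shows the round tray with the heat sink at about (152,230), and the oblong tray with the eyepiece at (148,155). The square tray with the transformer is at (362,240), the foam at (260,156), the jar at (246,237) and the spool at (365,160). The blue decoys are at (181,292) and (422,242). The side view agrees.

```bash
cat > h.py <<'E'
from cell import robot
import numpy as np, cv2
from scipy.spatial.transform import Rotation as Ro
def cam(p,s=None):
    """R,t world->camera"""
    if "R" in p: return np.array(p["R"]),np.array(p["t"])
    T=np.eye(4);T[:3,:3]=Ro.from_euler("xyz",s["tool_rot"]).as_matrix();T[:3,3]=s["tool_pos"]
    M=np.linalg.inv(T@np.array(p["hand_eye"])); return M[:3,:3],M[:3,3]
def proj(px,p,z,s=None):
    """pixels (n,2) onto the plane z -> world xy"""
    R,t=cam(p,s); f=210/np.tan(np.radians(p["fovy"])/2); px=np.atleast_2d(px).astype(float)
    d=np.c_[(px[:,0]-p["cx"])/f,(px[:,1]-p["cy"])/f,np.ones(len(px))]@R
    C=-R.T@t; return (C+d*((z-C[2])/d[:,2])[:,None])[:,:2]
def blobs(m,amin=80):
    n,l,st,c=cv2.connectedComponentsWithStats(m.astype(np.uint8)); return [(l==i) for i in range(1,n) if st[i,4]>amin]
def pix(m): y,x=np.nonzero(m); return np.c_[x,y]
def rect(m,p,z,s=None):
    h=cv2.convexHull((proj(pix(m),p,z,s)*1000).astype(np.float32))
    return cv2.minAreaRect(h), cv2.minEnclosingCircle(h)
def go(x,y,z,yaw=None):
    """tool-frame shift (cm) and turn about tool z to reach the pose, pointing down; turn first is yaw wrapped to +-90"""
    s=robot.observe(); T=Ro.from_euler("xyz",s["tool_rot"])
    d=T.inv().apply(np.array([x,y,z])-s["tool_pos"])*100
    th=0
    if yaw is not None: th=-((yaw-s["tool_rot"][2]+np.pi/2)%np.pi-np.pi/2)
    print("t",round(s["time"],2),"pos",np.round(s["tool_pos"],4),"yaw",round(s["tool_rot"][2],3),"rp",np.round(s["tool_rot"][:2],3),"shift cm",np.round(d,2),"turn z",round(th,3),"open",round(s["opening"],4),"q6",round(s["qpos"][5],2))
def save(p,n): cv2.imwrite(f"pics/{n}.png",np.ascontiguousarray(p["img"][:,:,::-1]))
E
python3 - <<'E'
from h import *
p=robot.read_camera("top"); im=p["img"].astype(int)
blue=(im[:,:,2]>im[:,:,0]*1.8+15)
for b in blobs(blue):
    r,c=rect(b,p,.006); print("pix",pix(b).mean(0).round(),"rect",np.round(r[0]),np.round(r[1]),round(r[2],1),"circ",np.round(c[0]),round(c[1]))
for k,z in [("foam_top",.012),("transformer_mid",.047),("heatsink_mid",.045),("eyepiece_mid",.049)]:
    for d in robot.trace(k,p)[:2]:
        r,c=rect(d["pixels"],p,z); print(k,d["score"],"rect",np.round(r[0]),np.round(r[1]),round(r[2],1),"circ",np.round(c[0]),round(c[1]))
R,t=cam(p);print(-R.T@t)
go(.455,-.22,.22,1.5)
p=robot.read_camera("wrist");print(p["hand_eye"],p["fovy"])
E
```

```text
pix [150. 157.] rect [649. 245.] [103.  62.] 88.5 circ [649. 246.] 59
pix [155. 229.] rect [482. 230.] [86. 89.] 0.5 circ [482. 230.] 45
pix [360. 239.] rect [ 464. -229.] [85. 87.] 14.7 circ [ 464. -230.] 60
pix [421. 242.] rect [ 459. -357.] [61. 42.] 7.8 circ [ 458. -358.] 35
pix [180. 292.] rect [348. 162.] [38. 46.] 13.3 circ [347. 162.] 28
foam_top 0.68 rect [648.  -1.] [77. 80.] 46.4 circ [648.  -2.] 51
transformer_mid 0.96 rect [ 453. -344.] [63. 43.] 7.6 circ [ 453. -346.] 35
heatsink_mid 0.89 rect [346. 155.] [41. 48.] 13.5 circ [346. 155.] 29
heatsink_mid 0.81 rect [472. 226.] [49. 54.] 0.4 circ [472. 227.] 33
eyepiece_mid 0.64 rect [645. 244.] [50. 41.] 47.8 circ [646. 244.] 26
[ 0.33856215 -0.04859196  1.07993889]
t 1.25 pos [ 0.1374 -0.5067  0.2268] yaw 0.265 rp [ 3.141 -0.   ] shift cm [ 38.15 -19.36   0.67] turn z -1.235 open 0.0916 q6 -0.15
[[ 3.84507913e-04 -9.52140836e-01 -3.05659418e-01  8.23027879e-02]
 [ 9.99999550e-01  6.31222435e-04 -7.08320777e-04  3.34374928e-04]
 [ 8.67360219e-04 -3.05659008e-01  9.52140651e-01 -1.58222424e-01]
 [ 0.00000000e+00  0.00000000e+00  0.00000000e+00  1.00000000e+00]] 59.19844435127618
```

Emit:
apply_moves(
  motion="100 4.2 -2.1 0.7 0 0 0;100 4.3 -2.2 0.7 0 0 0;100 4.3 -2.2 0.7 0 0 0;100 4.3 -2.2 0.7 0 0 0;100 4.3 -2.2 0.7 0 0 0;100 4.3 -2.2 0.7 0 0 0;100 4.3 -2.2 0.7 0 0 0;100 4.3 -2.2 0.7 0 0 0;100 4.2 -2.2 0.7 0 0 0;80 0 0 0 0 0 -0.176;80 0 0 0 0 0 -0.176;80 0 0 0 0 0 -0.176;80 0 0 0 0 0 -0.176;70 0 0 0 0 0 -0.176;70 0 0 0 0 0 -0.176;70 0 0 0 0 0 -0.176;70 0 0 0 0 0 0",
)

```text
time: 3.42
tool_pos: [0.4575, -0.2158, 0.1637]
tool_rot: [3.142, 0.0, 1.495]
contact_force: [0.3, 0.0, -0.6]
opening: 0.0645
grip_force: 0.0
```

```bash
python3 - <<'E'
from h import *
s=robot.observe(); p=robot.read_camera("wrist"); save(p,"w1")
im=p["img"].astype(int); blue=(im[:,:,2]>im[:,:,0]*1.8+15)
for b in blobs(blue,500):
    r,c=rect(b,p,.006,s); print("blue",np.round(r[0]),np.round(r[1]),round(r[2],1))
for d in robot.trace("transformer_mid",p)[:2]:
    r,c=rect(d["pixels"],p,.047,s); print(d["score"],"rect",np.round(r[0]),np.round(r[1]),round(r[2],1),pix(d["pixels"]).mean(0))
print([d["centre"] for d in robot.search_frame("transformer_mid",p)])
go(.462,-.225,.14,1.5)
E
```

```text
blue [ 460. -230.] [89. 90.] 14.7
blue [ 451. -392.] [23. 72.] 85.7
0.88 rect [ 456. -232.] [32. 72.] 4.7 [279.00934579 220.04264019]
0.71 rect [ 450. -336.] [61. 59.] 6.5 [282.74331927 341.55977496]
[[0.4578, -0.2297, 0.0453], [0.4512, -0.3545, 0.0462]]
t 3.58 pos [ 0.4575 -0.2158  0.1637] yaw 1.494 rp [3.142 0.   ] shift cm [-0.88  0.52  2.37] turn z -0.006 open 0.0641 q6 -0.52
```

View pics/w1.png

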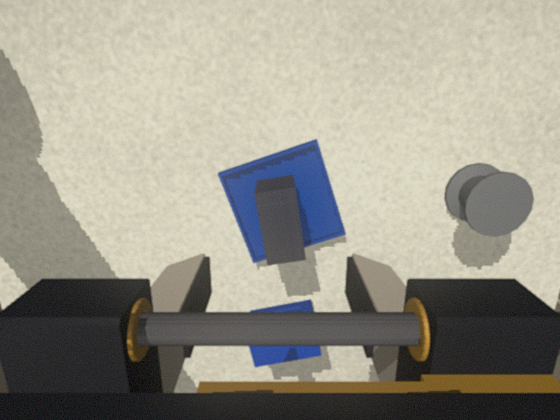

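The wrist view shows the transformer in the square tray at about (280,220), turned slightly, clear of both fingers. The blue decoy is below it at (285,332) and the spool is at (500,200).

Emit:
apply_moves(
  motion="70 0 0 0 0 0 -0.158;70 -2.1 -0.3 2 0 0 0;70 0 0 4 0 0 0;70 0 0 4 0 0 0;70 0 0 3 0 0 0;70 0 0 2 0 0 0;70 0 0 0 0 0 0;20 0 0 0 0 0 0;20 0 0 0 0 0 0;20 0 0 0 0 0 0;20 0 0 0 0 0 0;20 0 0 0 0 0 0",
  force=30,
)

```text
time: 5.08
tool_pos: [0.4568, -0.2373, 0.0144]
tool_rot: [3.14, 0.001, 1.655]
contact_force: [0.6, 0.8, 4.9]
opening: 0.032
grip_force: 30.0
```

Emit:
apply_moves(
  motion="20 0 0 -1.5 0 0 0;20 0 0 -3 0 0 0;20 0 0 -3.5 0 0 0;20 2 1.9 0 0 0 0;20 3.3 3.1 0 0 0 0;20 3.3 3.1 0 0 0 0;20 3.3 3.1 0 0 0 0;20 3.3 3.1 0 0 0 0;20 3.3 3.1 0 0 0 0;20 2.3 2.2 0 0 0 0;20 1.1 1.1 0 0 0 0;20 0 0 0 0 0 0",
)

```text
time: 6.58
tool_pos: [0.6439, -0.0012, 0.0935]
tool_rot: [-3.141, 0.0, 1.656]
contact_force: [-0.2, -0.6, -2.3]
opening: 0.0319
grip_force: 30.0
```

```bash
python3 - <<'E'
from h import *
s=robot.observe(); p=robot.read_camera("wrist"); save(p,"w2")
for d in robot.trace("foam_top",p)[:2]:
    r,c=rect(d["pixels"],p,.012,s); print(d["score"],"rect",np.round(r[0]),np.round(r[1]),round(r[2],1),pix(d["pixels"]).mean(0))
go(.645,-.001,.025)
E
```

```text
0.76 rect [647.  -2.] [77. 78.] 46.2 [286.32934039 195.77177971]
t 6.67 pos [ 0.6433 -0.0024  0.0936] yaw 1.654 rp [-3.14  0.  ] shift cm [0.13 0.19 6.86] turn z 0 open 0.0319 q6 -0.21
```

View pics/w2.png

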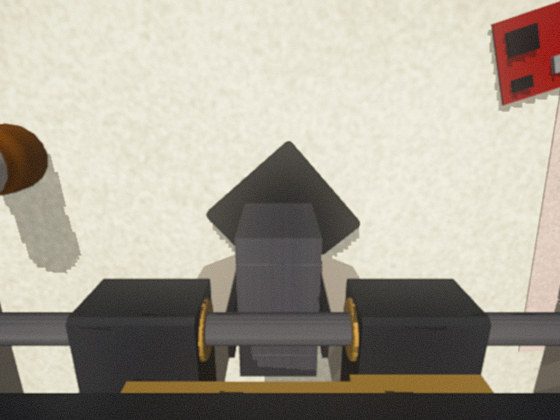

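The transformer hangs over the foam diamond, whose corners are at about (289,142), (208,215) and (358,222). Now I lower it.

Emit:
apply_moves(
  motion="20 0 0.3 2 0 0 0;20 0 0 2.5 0 0 0;20 0 0 1.5 0 0 0;20 0 0 0.7 0 0 0;20 0 0 0.2 0 0 0;20 0 0 0 0 0 0",
)

```text
time: 7.42
tool_pos: [0.6475, -0.0012, 0.0253]
tool_rot: [3.141, 0.0, 1.655]
contact_force: [0.9, 0.5, -3.7]
opening: 0.0321
grip_force: 30.0
```

Emit:
apply_moves(
  motion="20 0 0 0.1 0 0 0;20 0 0 0.1 0 0 0;20 0 0 0 0 0 0",
)

```text
time: 7.8
tool_pos: [0.6474, -0.0011, 0.0234]
tool_rot: [3.141, 0.0, 1.655]
contact_force: [-1.0, 0.8, 2.5]
opening: 0.0315
grip_force: 30.0
```

Emit:
apply_moves(
  motion="70 0 0 0 0 0 0;70 0 0 0 0 0 0;70 0 0 0 0 0 0;70 0 0 -2 0 0 0;70 0 0 -4 0 0 0;70 0 0 -5 0 0 0;70 4.1 -2.5 -3 0 0 0;70 4.1 -2.5 0 0 0 0;70 4.1 -2.5 0 0 0 0;70 4.1 -2.5 0 0 0 0;70 4.1 -2.6 0 0 0 0;70 4.1 -2.6 0 0 0 0;70 0 0 0 0 0 0;70 0 0 0 0 0 0",
)

```text
time: 9.55
tool_pos: [0.4755, 0.231, 0.1629]
tool_rot: [3.141, 0.0, 1.655]
contact_force: [0.2, -0.8, -0.3]
opening: 0.0644
grip_force: 0.0
```

```bash
python3 - <<'E'
from h import *
s=robot.observe(); p=robot.read_camera("wrist"); save(p,"w3")
im=p["img"].astype(int); blue=(im[:,:,2]>im[:,:,0]*1.8+15)
for b in blobs(blue,500):
    r,c=rect(b,p,.006,s); print("blue",np.round(r[0]),np.round(r[1]),round(r[2],1),np.round(c[0]),round(c[1]))
for d in robot.trace("heatsink_mid",p)[:2]:
    r,c=rect(d["pixels"],p,.045,s); print(d["score"],"rect",np.round(r[0]),np.round(r[1]),round(r[2],1),pix(d["pixels"]).mean(0))
print([d["centre"] for d in robot.search_frame("heatsink_mid",p)])
p=robot.read_camera("top"); im=p["img"].astype(int); save(p,"top2")
for d in robot.trace("transformer_mid",p)[:3]:
    r,c=rect(d["pixels"],p,.056,s); print("tr",d["score"],"rect",np.round(r[0]),np.round(r[1]),round(r[2],1))
go(.475,.232,.15)
E
```

```text
blue [646. 245.] [105.  66.] 88.5 [646. 246.] 61
blue [478. 234.] [91. 84.] 5.9 [478. 230.] 46
blue [328. 166.] [62. 19.] 15.3 [328. 167.] 32
0.69 rect [474. 235.] [42. 50.] 0.6 [276.81613394 196.23805175]
0.65 rect [350. 172.] [59. 46.] 12.8 [123.08048698 256.30875888]
[[0.3491, 0.1692, 0.0335], [0.4734, 0.2357, 0.0423], [0.4614, 0.0444, 0.0136]]
tr 0.72 rect [ 451. -341.] [61. 43.] 8.2
t 9.8 pos [0.4756 0.2303 0.1625] yaw 1.653 rp [-3.142  0.   ] shift cm [ 0.17 -0.05  1.25] turn z 0 open 0.064 q6 0.22
```

View pics/w3.png

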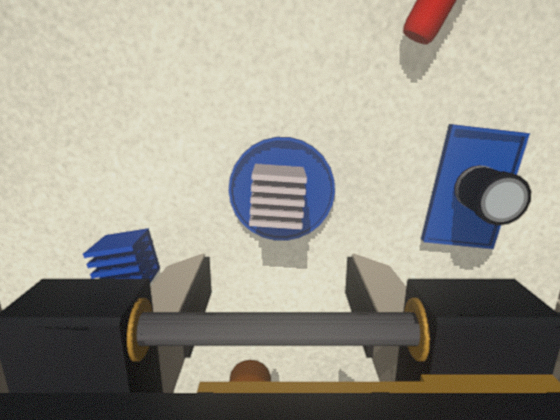

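The view shows the heat sink in the round tray at about (278,196), nearly square to the fingers. The eyepiece is in the oblong tray at (490,195), and the blue fin decoy is at (123,256).

Emit:
apply_moves(
  motion="70 0 -0.1 2 0 0 0.073;70 0 0 4 0 0 0;70 0 0 4 0 0 0;70 0 0 3 0 0 0;70 0 0 1.9 0 0 0;70 0 0 0 0 0 0;20 0 0 0 0 0 0;20 0 0 0 0 0 0;20 0 0 0 0 0 0;20 0 0 0 0 0 0",
  force=20,
)

```text
time: 11.05
tool_pos: [0.4746, 0.2313, 0.0145]
tool_rot: [3.14, -0.0, 1.582]
contact_force: [-0.5, -0.1, 5.1]
opening: 0.0415
grip_force: 20.0
```

Emit:
apply_moves(
  motion="20 0 0 -2 0 0 0;20 0 0 -4 0 0 0;20 0 0 -4 0 0 0;20 -2.3 -0.1 0 0 0 0;20 -4.6 -0.2 0 0 0 0;20 -4.6 -0.2 0 0 0 0;20 -4.6 -0.2 0 0 0 0;20 -4.6 -0.2 0 0 0 0;20 -4.6 -0.2 0 0 0 0;20 -4.6 -0.2 0 0 0 0;20 -4.6 -0.2 0 0 0 0;20 -4.6 -0.2 0 0 0 0;20 -4.6 -0.2 0 0 0 0;20 -2.4 -0.1 0 0 0 0;20 0 0 0 0 0 0",
)

```text
time: 12.92
tool_pos: [0.4587, -0.2313, 0.1134]
tool_rot: [-3.141, -0.0, 1.579]
contact_force: [0.4, 0.5, -1.5]
opening: 0.0417
grip_force: 20.0
```

```bash
python3 - <<'E'
from h import *
s=robot.observe(); p=robot.read_camera("wrist"); save(p,"w4")
im=p["img"].astype(int); blue=(im[:,:,2]>im[:,:,0]*1.8+15)
for b in blobs(blue,500):
    r,c=rect(b,p,.006,s); print("blue",np.round(r[0]),np.round(r[1]),round(r[2],1),np.round(c[0]),round(c[1]))
go(.460,-.230,.0155)
E
```

```text
blue [ 460. -230.] [89. 90.] 14.7 [ 460. -230.] 63
blue [ 450. -379.] [73. 27.] 0.5 [ 451. -379.] 38
t 12.97 pos [ 0.4586 -0.23    0.1133] yaw 1.58 rp [-3.141e+00 -1.000e-03] shift cm [-0.01  0.15  9.78] turn z 0 open 0.042 q6 -0.62
```

View pics/w4.png

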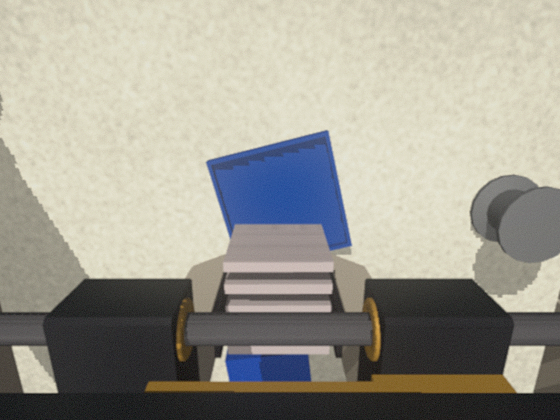

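The view shows the heat sink held level at about (280,290), with the empty square tray below it (corners at about (208,160), (328,131) and (351,245)). Now I lower it.

Emit:
apply_moves(
  motion="20 0 0.1 3 0 0 0;20 0 0 3.5 0 0 0;20 0 0 2 0 0 0;20 0 0 1 0 0 0;20 0 0 0.2 0 0 0;20 0 0 0.1 0 0 0;20 0 0 0 0 0 0",
)

```text
time: 13.85
tool_pos: [0.4605, -0.2302, 0.0164]
tool_rot: [3.141, 0.001, 1.582]
contact_force: [0.7, -0.5, -1.5]
opening: 0.0418
grip_force: 20.0
```

Emit:
apply_moves(
  motion="20 0 0 0.1 0 0 0;20 0 0 0.1 0 0 0;20 0 0 0 0 0 0",
)

```text
time: 14.22
tool_pos: [0.4603, -0.2303, 0.0145]
tool_rot: [3.141, 0.001, 1.582]
contact_force: [-1.7, -0.3, 6.8]
opening: 0.0417
grip_force: 20.0
```

Emit:
apply_moves(
  motion="70 0 0 0 0 0 0;70 0 0 0 0 0 0;70 0 0 0 0 0 0;70 0 0 -2 0 0 0;70 0 0 -4 0 0 0;70 0 0 -5 0 0 0;70 2.4 1 -3 0 0 0;70 4.7 1.9 0 0 0 0;70 4.7 1.9 0 0 0 0;70 4.7 1.9 0 0 0 0;70 4.7 1.9 0 0 0 0;70 4.7 1.9 0 0 0 0;70 4.7 1.9 0 0 0 0;70 4.7 1.9 0 0 0 0;70 4.7 1.9 0 0 0 0;70 4.7 1.9 0 0 0 0;70 2.4 1 0 0 0 0;70 0 0 0 0 0 0;70 0 0 0 0 0 0",
)

```text
time: 16.6
tool_pos: [0.6455, 0.2421, 0.1533]
tool_rot: [-3.141, 0.001, 1.581]
contact_force: [-0.5, -0.4, -0.5]
opening: 0.064
grip_force: 0.0
```

```bash
python3 - <<'E'
from h import *
s=robot.observe(); p=robot.read_camera("wrist"); save(p,"w5")
im=p["img"].astype(int); blue=(im[:,:,2]>im[:,:,0]*1.8+15)
for b in blobs(blue,500):
    r,c=rect(b,p,.006,s); print("blue",np.round(r[0]),np.round(r[1]),round(r[2],1),np.round(c[0]),round(c[1]))
for d in robot.trace("eyepiece_mid",p)[:2]:
    r,c=rect(d["pixels"],p,.049,s); print(d["score"],"rect",np.round(r[0]),np.round(r[1]),round(r[2],1),pix(d["pixels"]).mean(0))
print([d["centre"] for d in robot.search_frame("eyepiece_mid",p)])
go(.645,.245,.15)
p=robot.read_camera("top");im=p["img"];cv2.imwrite("pics/top3.png",cv2.resize(im[120:280,100:460,::-1],None,fx=2,fy=2))
E
```

```text
blue [646. 245.] [106.  65.] 88.8 [646. 246.] 61
blue [477. 230.] [93. 92.] 0.7 [478. 230.] 47
0.96 rect [646. 251.] [41. 47.] 0.6 [280.5714808 195.0047532]
[[0.6471, 0.2561, 0.0506]]
t 16.75 pos [0.6458 0.2417 0.1539] yaw 1.58 rp [-3.142  0.   ] shift cm [ 0.33 -0.08  0.39] turn z 0 open 0.0642 q6 0.24
```

View pics/w5.png

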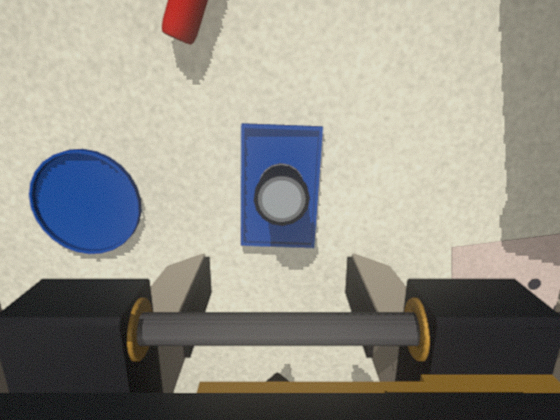

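View pics/top3.png

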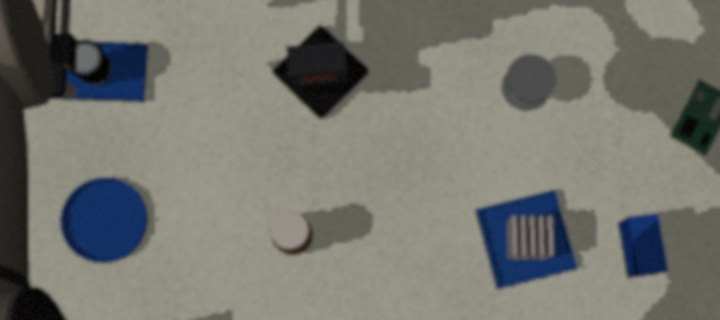

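The wrist view shows the eyepiece lens at about (282,200) in the oblong tray, and the round tray empty at (85,200). The top crop shows the heat sink in the square tray at (530,237) and the transformer on the foam at (317,65), both upright.

Emit:
apply_moves(
  motion="70 0.6 0 2 0 0 0;70 0 0 4 0 0 0;70 0 0 4 0 0 0;70 0 0 2.5 0 0 0;70 0 0 1.5 0 0 0;70 0 0 0.1 0 0 0;20 0 0 0 0 0 0;20 0 0 0 0 0 0;20 0 0 0 0 0 0;20 0 0 0 0 0 0;20 0 0 0 0 0 0",
  force=20,
)

```text
time: 18.18
tool_pos: [0.6466, 0.2492, 0.0137]
tool_rot: [3.14, -0.0, 1.582]
contact_force: [1.1, 0.2, 5.5]
opening: 0.0405
grip_force: 20.0
```

The opening reads 40.5 mm, between the barrel (38 mm) and the flare (42 mm). I'll regrip a little lower.

Emit:
apply_moves(
  motion="60 0 0 0 0 0 0;60 0 0 0 0 0 0;60 0 0 0.2 0 0 0;60 0 0 0.1 0 0 0;20 0 0 0 0 0 0;20 0 0 0 0 0 0;20 0 0 0 0 0 0;20 0 0 0 0 0 0",
  force=20,
)

```text
time: 19.18
tool_pos: [0.6459, 0.249, 0.0097]
tool_rot: [3.141, 0.0, 1.582]
contact_force: [0.5, 0.4, -0.3]
opening: 0.0405
grip_force: 20.0
```

Emit:
apply_moves(
  motion="20 0 0 -0.5 0 0 0;20 0 0 -1.5 0 0 0;20 0 0 -3 0 0 0;20 0 0 -3 0 0 0;20 0 0 -1 0 0 0;20 -0.2 -1.5 0 0 0 0;20 -0.2 -2.5 0 0 0 0;20 -0.3 -3 0 0 0 0;20 -0.3 -3 0 0 0 0;20 -0.3 -3 0 0 0 0;20 -0.2 -2.3 0 0 0 0;20 -0.2 -1.5 0 0 0 0;20 0 0 0 0 0 0",
)

```text
time: 20.8
tool_pos: [0.477, 0.2301, 0.0997]
tool_rot: [-3.141, 0.0, 1.582]
contact_force: [0.0, 0.1, -1.0]
opening: 0.0407
grip_force: 20.0
```

```bash
python3 - <<'E'
from h import *
go(.478,.230,.0107)
p=robot.read_camera("wrist"); save(p,"w6")
p=robot.read_camera("side");cv2.imwrite("pics/side6.png",cv2.resize(p["img"][200:360,100:400,::-1],None,fx=2,fy=2))
E
```

```text
t 20.8 pos [0.477  0.2301 0.0997] yaw 1.582 rp [-3.141  0.   ] shift cm [-0.01  0.1   8.9 ] turn z 0 open 0.0407 q6 0.29
```

View pics/w6.png

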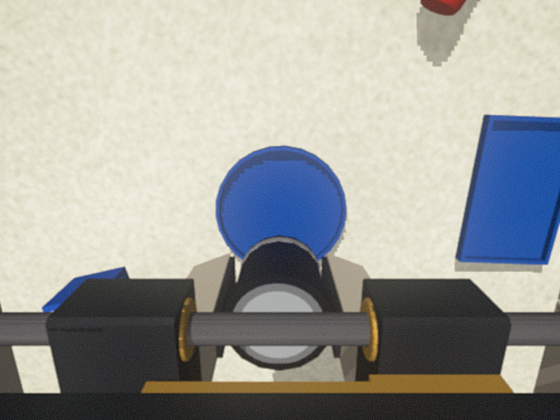

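View pics/side6.png

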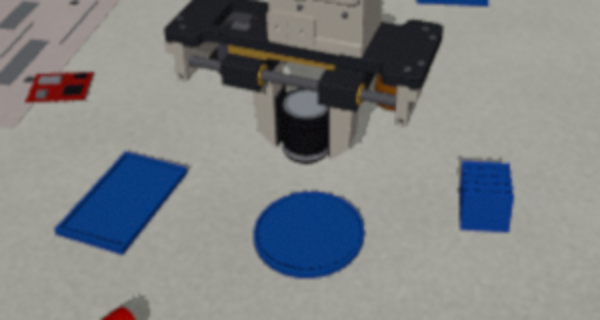

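The wrist view shows the eyepiece held at about (280,305), with the round tray behind it at (280,205). The side crop confirms it is upright. Now I lower it.

Emit:
apply_moves(
  motion="20 0 0.1 2.5 0 0 0;20 0 0 3 0 0 0;20 0 0 2 0 0 0;20 0 0 1 0 0 0;20 0 0 0.2 0 0 0;20 0 0 0.1 0 0 0;20 0 0 0 0 0 0",
)

```text
time: 21.78
tool_pos: [0.4795, 0.2303, 0.0123]
tool_rot: [3.14, -0.0, 1.582]
contact_force: [-0.2, 0.8, -0.6]
opening: 0.0405
grip_force: 20.0
```

Emit:
apply_moves(
  motion="20 0 0 0.1 0 0 0;20 0 0 0.1 0 0 0;20 0 0 0.05 0 0 0;20 0 0 0 0 0 0",
)

```text
time: 22.28
tool_pos: [0.4792, 0.2303, 0.0095]
tool_rot: [3.141, -0.0, 1.582]
contact_force: [0.2, -0.4, 1.5]
opening: 0.0407
grip_force: 20.0
```

Emit:
apply_moves(
  motion="60 0 0 0 0 0 0;60 0 0 0 0 0 0;60 0 0 0 0 0 0;60 0 0 -2 0 0 0;60 0 0 -4 0 0 0;60 0 0 -5 0 0 0;70 -2 1.4 -2 0 0 0;70 -3.9 2.8 0 0 0 0;70 -3.9 2.8 0 0 0 0;70 -3.9 2.8 0 0 0 0;70 -3.9 2.8 0 0 0 0;70 -3.9 2.7 0 0 0 0;70 -1.8 1.3 0 0 0 0;70 0 0 0 0 0 -0.073;70 0 0 0 0 0 0",
)

```text
time: 24.15
tool_pos: [0.6474, -0.0013, 0.1387]
tool_rot: [-3.141, -0.0, 1.654]
contact_force: [-0.2, 0.0, -0.9]
opening: 0.0641
grip_force: 0.0
```

```bash
python3 - <<'E'
from h import *
s=robot.observe(); p=robot.read_camera("wrist"); save(p,"w7")
for d in robot.trace("transformer_mid",p)[:2]:
    r,c=rect(d["pixels"],p,.056,s); print(d["score"],"rect",np.round(r[0]),np.round(r[1]),round(r[2],1),pix(d["pixels"]).mean(0))
go(.647,-.001,.0235,1.655)
p=robot.read_camera("top");cv2.imwrite("pics/top4.png",cv2.resize(p["img"][120:280,100:460,::-1],None,fx=2,fy=2))
for d in robot.trace("eyepiece_mid",p)[:2]:
    r,c=rect(d["pixels"],p,.049); print("eye",d["score"],np.round(r[0]),np.round(r[1]))
E
```

```text
0.84 rect [646.   3.] [32. 71.] 5.2 [277.55592033 208.4841322 ]
t 24.25 pos [ 0.6473 -0.0007  0.139 ] yaw 1.654 rp [-3.141 -0.   ] shift cm [-0.02 -0.03 11.55] turn z -0.001 open 0.0645 q6 -0.2
eye 0.66 [484. 235.] [32. 41.]
```

View pics/w7.png

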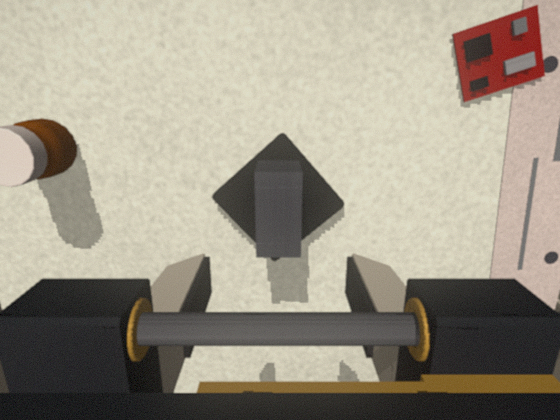

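The wrist view shows the transformer standing upright on the foam at about (278,208), between the open fingers.

Emit:
apply_moves(
  motion="70 0 0 4 0 0 0;70 0 0 4 0 0 0;70 0 0 2.5 0 0 0;70 0 0 1 0 0 0;70 0 0 0 0 0 0;20 0 0 0 0 0 0;20 0 0 0 0 0 0;20 0 0 0 0 0 0;20 0 0 0 0 0 0;20 0 0 0 0 0 0",
  force=30,
)

```text
time: 25.6
tool_pos: [0.6477, -0.001, 0.0246]
tool_rot: [3.141, 0.0, 1.655]
contact_force: [-0.5, -0.1, 3.7]
opening: 0.0318
grip_force: 30.0
```

Emit:
apply_moves(
  motion="20 0 0 -1.5 0 0 0;20 0 0 -3 0 0 0;20 0 0 -3.5 0 0 0;20 0 0 0 0 0 0.109;20 2 -0.1 0 0 0 0;20 4.1 -0.1 0 0 0 0;20 4.1 -0.1 0 0 0 0;20 4.1 -0.1 0 0 0 0;20 4.1 -0.2 0 0 0 0;20 4.1 -0.1 0 0 0 0;20 2.1 -0.1 0 0 0 0;20 0 0 0 0 0 0",
)

```text
time: 27.1
tool_pos: [0.6448, 0.247, 0.1036]
tool_rot: [-3.141, 0.0, 1.549]
contact_force: [-0.5, -0.7, -2.5]
opening: 0.032
grip_force: 30.0
```

```bash
python3 - <<'E'
from h import *
s=robot.observe(); p=robot.read_camera("wrist"); save(p,"w8")
im=p["img"].astype(int); blue=(im[:,:,2]>im[:,:,0]*1.8+15)
for b in blobs(blue,500):
    r,c=rect(b,p,.006,s); print("blue",np.round(r[0]),np.round(r[1]),round(r[2],1))
go(.646,.245,.0165,1.546)
E
```

```text
blue [646. 256.] [85. 65.] 88.6
blue [483. 233.] [83. 93.] 24.4
t 27.15 pos [0.6452 0.2454 0.1037] yaw 1.548 rp [-3.141e+00  1.000e-03] shift cm [-0.03  0.09  8.72] turn z 0.002 open 0.0314 q6 0.28
```

View pics/w8.png

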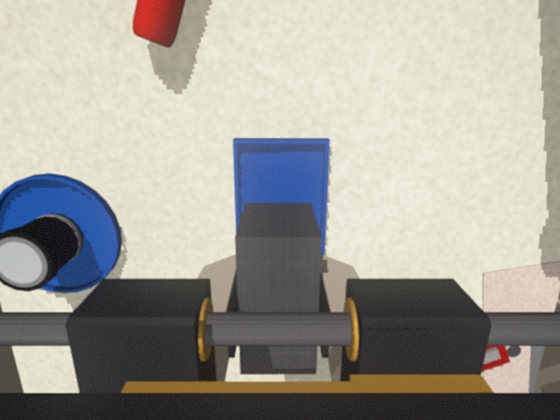

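The transformer is held above the oblong tray (top edge at about (282,140)), in line with it. The eyepiece stands in the round tray at (45,245). Now I lower the transformer.

Emit:
apply_moves(
  motion="20 0 0.1 2.5 0 0 0;20 0 0 3 0 0 0;20 0 0 2 0 0 0;20 0 0 0.9 0 0 0;20 0 0 0.2 0 0 0;20 0 0 0.1 0 0 0;20 0 0 0 0 0 0",
)

```text
time: 28.02
tool_pos: [0.6473, 0.2453, 0.0182]
tool_rot: [3.14, -0.0, 1.546]
contact_force: [0.9, -0.3, -2.9]
opening: 0.0318
grip_force: 30.0
```

Emit:
apply_moves(
  motion="20 0 0 0.1 0 0 0;20 0 0 0.1 0 0 0;20 0 0 0.1 0 0 0;20 0 0 0 0 0 0",
)

```text
time: 28.52
tool_pos: [0.6469, 0.2453, 0.0156]
tool_rot: [3.141, -0.0, 1.546]
contact_force: [-3.5, -0.1, 5.4]
opening: 0.0319
grip_force: 30.0
```

Emit:
apply_moves(
  motion="70 0 0 0 0 0 0;70 0 0 0 0 0 0;70 0 0 0 0 0 0;70 0 0 -2 0 0 0;70 0 0 -4 0 0 0;70 0 0 -5 0 0 0;70 -2 -1 -3 0 0 0;70 -4 -1.5 0 0 0 0;70 -4 -1.5 0 0 0 0;70 -4 -1.5 0 0 0 0;70 -4 -1.5 0 0 0 0;70 -4 -1.5 0 0 0 0;70 -4 -1.5 0 0 0 0;70 0 0 0 0 0 0",
)

```text
time: 30.28
tool_pos: [0.5399, -0.0146, 0.1558]
tool_rot: [3.14, 0.001, 1.542]
contact_force: [0.2, 0.1, 0.5]
opening: 0.0644
grip_force: 0.0
```

```bash
python3 - <<'E'
from h import *
p=robot.read_camera("top");cv2.imwrite("pics/top5.png",cv2.resize(p["img"][120:280,100:460,::-1],None,fx=2,fy=2))
im=p["img"].astype(int); blue=(im[:,:,2]>im[:,:,0]*1.8+15)
for b in blobs(blue):
    r,c=rect(b,p,.006); print("blue",np.round(r[0]),np.round(r[1]),round(r[2],1))
for k,z in [("transformer_mid",.047),("heatsink_mid",.045),("eyepiece_mid",.049)]:
    for d in robot.trace(k,p)[:2]:
        r,c=rect(d["pixels"],p,z); print(k,d["score"],np.round(r[0]),np.round(r[1]),round(r[2],1))
E
```

```text
blue [649. 245.] [103.  63.] 88.9
blue [482. 238.] [74. 86.] 88.6
blue [ 464. -230.] [85. 87.] 14.5
blue [ 458. -357.] [61. 42.] 7.3
transformer_mid 0.94 [ 453. -343.] [63. 44.] 6.5
transformer_mid 0.81 [643. 242.] [42. 73.] 0.5
heatsink_mid 0.78 [ 460. -226.] [42. 47.] 0.4
eyepiece_mid 0.64 [481. 227.] [42. 47.] 0.4
```

View pics/top5.png

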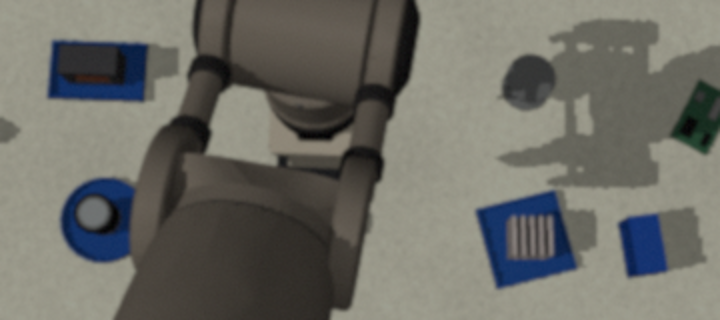

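All three parts stand upright near the middle of their trays: the transformer at (90,62), the eyepiece at (97,215) and the heat sink at (530,237). The arm is clear of everything.

```bash
python3 -c "
from cell import robot
print(robot.hand_in())"
```

```text
the job is handed in; nothing more can be done
None
```

The job is handed in after about 30 s of robot time: the last top view shows the eyepiece, heat sink and transformer upright near the middle of their own trays, with the transformer parked on the foam on the way; the hand-in returned no verdict.

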